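# Hang the pickle pail on the spring scale

## Task

Weigh the small lidded pail: swing its folded wire bail upright with the pail standing in its place, then lift it by the bail's grip and hang it on the spring scale's two-pronged hook, a prong either side of the grip. Ease the weight slowly on to the spring until the scale carries all of it, so that the hook does not jerk when you let go and is never dragged far below where the pail hangs. Leave the pail hanging still, and do not shove the scale or the pail or disturb the goods around.

Things in the scene. Friction and masses are not known exactly. Their poses are not given: they have to be found in the camera images.
- pail: white plastic pail with a flat lid, round, 96 mm tall, 96 mm across the foot, 120 mm across the lid (the lid is the top 13 mm), 0.24 to 0.8 kg with the bail, standing loose on the table. Origin: centre of its underside; z up, y along the bail's pivot axis, -x the side to which the bail is folded at the start (roughly towards the robot).
- bail_pivot (a point): middle of the bail's pivot axis, inside the pail, 88 mm above its underside; the axis runs along the pail's y, the pivots are 64 mm to either side
- bail_grip (a point): centre of the grip, a black sleeve 10 mm thick, 34 mm long, on the middle of the bail, 72 mm from the pivot axis. The bail is 5 mm wire; its straight top bar (along the pail's y) is 100 mm long. Folded, the grip is 103 mm above the table, outside the lid, with only 5 mm between them (no room for a finger: lift it from outside and below); upright it is 160 mm above the table.
- bail (a joint): angle of the bail about the pivot axis (rad): 0 = folded down to the pail's -x side (12 degrees above level), 1.36 = upright, 2.72 = folded down to the other side. It starts at 0 to 0.12. The pivots are stiff: the bail stays where it is left and about 0.5 N at the grip turns it.
- seat (a point): the hook: two level 6 mm steel prongs 60 mm apart along this point's x, from the housing (+x) towards the robot (-x), each with a V dip near its end. This point: where the bar's middle lies when seated in the Vs, midway between the prongs; z up. 260 mm above the table unloaded. Behind the V the prongs rise 10 mm above it; their block starts 105 mm behind it, 18 mm above it at most.
- prong_tips (a point): midway between the two upturned round ends of the prongs, 30 mm in front (-x) of the seat and 16 mm above it; the ends' tops are 3 mm higher. The bail's bar must pass over them to reach the seat.
- hook (a joint): how far the scale's hook has been pulled down (m): 0 = unloaded, stop at 0.085. A soft spring of 130 N/m bears it, so the pail pulls it down by some 16 to 60 mm according to its weight. It is delicate: it must never move faster than 0.1 m/s nor be pulled past 0.07.
- scale: the scale's fixed frame: grey housing 50 x 76 x 280 mm with a round dial (its front 125 mm behind the seat, its top 292 mm above the table), on a steel foot plate 215 x 120 x 12 mm. Origin: on the table right below the seat; the housing is towards its +x.
- table: the wooden table, its top at height 0
- jar: bystander: small amber jar, 48 mm across, 60 mm tall; origin under its centre
- sauce: bystander: amber sauce bottle, 54 mm across, 150 mm tall; origin under its centre
- bowl: bystander: blue bowl, 110 mm across, 50 mm tall; origin under its centre
- carton: bystander: cardboard carton, 90 x 60 x 75 mm; origin under its centre
- can: bystander: steel can, 66 mm across, 80 mm tall; origin under its centre
Mind the look-alikes: they are no part of the job. Several things have the shape of the pail; the one meant has the colours described above.

How it is judged (in metres and radians):
On the way, in this order (a step that is already met when the one before it is completed fails the run):
1. the bail stands upright (within 0.25 rad) while the pail still stands on the table within 40 mm of its place (value of joint bail between 1.11 and 1.61 rad and height (world z) of pail below 0.004 m and distance of pail from where it was at the start of the episode below 0.04 m), for 0.2 s.
2. the bail lies in the V of both prongs and the hook is pulled down by at least 10 mm (x of bail_grip in the frame of seat between -0.012 and 0.012 m and y of bail_grip in the frame of seat between -0.016 and 0.016 m and z of bail_grip in the frame of seat between -0.006 and 0.009 m and value of joint hook above 0.01 m), for 0.2 s.
At the end, for the whole second after the job is handed in: The pail hangs from the hook: bail middle within 12 mm (along prongs), 16 mm (across), -6 to +9 mm (height) of the seat; hook pulled down over 12 mm; pail more than 20 mm above the table, tilted under 0.25 rad, slower than 0.04 m/s (x of bail_grip in the frame of seat between -0.012 and 0.012 m and y of bail_grip in the frame of seat between -0.016 and 0.016 m and z of bail_grip in the frame of seat between -0.006 and 0.009 m and value of joint hook above 0.012 m and height (world z) of pail above 0.02 m and angle between pail's own z axis and vertical below 0.25 rad and linear speed of pail below 0.04 m/s); the robot touches nothing.
It fails at once if the scale's hook is jerked: it moves faster than 0.1 m/s up or down (velocity of joint hook above 0.1 m/s or velocity of joint hook below -0.1 m/s).
It fails at once if the hook is pulled down more than 70 mm (value of joint hook above 0.07 m).
It fails at once if anything pushes against the scale with more than 18 N (contact force between anything else and scale above 18 N).
It fails at once if the pail is pressed on to the table with more than 20 N or tipped by more than 0.5 rad (contact force between pail and table above 20 N or angle between pail's own z axis and vertical above 0.5 rad).
It fails at once if a bystander (jar, sauce bottle, bowl, carton, can) is moved by more than 30 mm (distance of any of jar, sauce, bowl, carton, can from where it was at the start of the episode above 0.03 m).
It also fails if it takes over 72 s, if anything falls off the work surface, if the arm or the gripper's body presses on something with over 40 N, if the wrist force passes 120 N, or if a joint passes its speed limit or range.

## Robot

A 6-joint arm with a two-finger parallel gripper is mounted at the origin on the work surface. World frame = base frame: x ahead of the robot, y to its left, z up, the work surface at z = 0. Lengths are in mm, angles in rad, forces in N, time in s.
With the tool pointing down it reaches from about 350 to 975 mm from the base axis. Payload 4.9 kg.
Tool frame: the origin (TCP) lies midway between the tips of the shut fingers; the grasp point (between the pads) lies 19 mm behind it (grip_depth is the distance from the TCP to the grasp point, in mm); z points along the fingers, y is the line along which they close (so a half turn about z gives the same grasp; the last joint's range is limited). The gripper opens to 85 mm and grips with 20 to 120 N. Pads are 22 mm wide; open, the fingers measure 114 mm over their backs; the gripper's body (76 mm by 85 mm) begins 54 mm behind the grasp point. The pads swing forward as they close: fully open they stand 13 mm farther back than shut.
Start: joints at [1.156, 0.053, 1.613, -0, 1.476, -0.119], TCP at [182.181, 597.839, 231.304] pointing down, gripper open.
Joint ranges: [-3.01, 3.01], [-1.01, 2.22], [0.06, 2.58], [-1.02, 4.17], [0.09, 2.62], [-3.14, 3.14]. Speed limits (rad/s): [2.57, 2.57, 3.14, 3.14, 3.14, 3.14].

## Interface

Orientations are given as a 3x3 rotation matrix whose columns are the frame's x, y, z axes.
In Python, from rig import read_state, read_camera, camera_params, sign_off, search_frame, masks_of, place_of, grip_depth gives the robot as it stands.
- The arm moves only by the tool jog_arm, never from a script. Its argument "plan" is a list of rows, each a list of 3 entries, a list of its own where there are three numbers: the shift along the tool's x, y, z in m, then the turn, a rotation vector about the tool's x, y, z in rad, then the opening, from 0 (shut) to 1 (fully open). In form: [[[x, y, z], [rx, ry, rz], grip], ...]. A call has exactly 5 rows; each row is the pose to reach, as a shift and turn from the pose commanded when the call began, along the tool's axes at that moment; what a row does not reach only later rows make up. A row lasts 1/12 s, in which the tool goes at most 41.7 mm and 7.16 degrees, less where a joint would pass 70% of its speed; a pose out of reach is approached as far as the arm can. A call with a gripper value outside its range is refused whole. The fingers move at their own pace and stop on an object; "newtons" is the grip in N (left out, the last holds). Time passes only in rows, so rows that repeat a pose let the fingers close, or fill a call up. It gives the time, the measured TCP pose, the force, the opening and the grip force at its end, in the units of the state.
- read_state(): the state, without advancing time (a new reading comes with each control period).
- read_camera(name): name is "scene" or "top" or "wrist"; returns the picture (420x560x3 uint8, blue, green, red); there is no depth.
- camera_params(name): a dict with "K" (3x3 intrinsics, pixels), "k1" (the pictures are not rectified: a ray, as slopes to the right and down, at radius r is drawn at 1 + k1 r^2 times it, then the intrinsics apply), "rvec" (rotation vector, rad) and "tvec" (3), from world to camera coordinates, as OpenCV has them; the wrist camera has in their place "mount" (4x4, takes a point from camera to tool coordinates, whose origin is the TCP and whose axes are the flange's). Camera axes: x right, y down, z forward; pixel columns grow to the right and rows downward; lengths in mm; the calibration is good to about 2 mm. A picture is of the moment at which its call begins: read the wrist's pose just before it. camera_params takes no time and is no camera call.
- sign_off(): hands the job in; it is judged then, once.
Trained networks look in the newest picture that a camera, given by its name, has taken for a name from the list of things; names that differ only in an ending like _2 or _b are one class to them, and where a whole thing is asked for, a point or a joint stands for the part that bears it (a point fixed in the world has none). Each returns a list of dicts, best first, with "confidence" (0 to 1); they miss things now and then, are a little off and sometimes report something else, mostly with a low value. They report only what shows in the picture. A call takes as long as a camera call. They do not tell look-alikes from the thing itself.
- search_frame(camera, query): "at" ([row, column] in pixels, amid what is visible of it).
- masks_of(camera, query): "pixels" (420x560 bool, what is visible of it) and "at" ([row, column] in pixels, amid what is visible of it).
- place_of(camera, query): "at" ([row, column] in pixels: a listed point, or the origin of a listed thing).
The state is a dict: "time_s": time; "q": joint angles; "qvel": joint speeds; "effort": joint torques, N m; "eef_pos": TCP position; "eef_rot": TCP orientation; "ft_force": force on the tool from outside, world axes, zero at the start; "torque": the same for the moment, N m; "grip_width": finger opening in mm; "grip_force": force on a finger pad.
Only numpy, scipy, OpenCV 4.12 (cv2) and the standard library are available. Lean on these libraries where they do the work, as an engineer would, in place of code of your own. Each camera call takes 0.05 s, during which the arm holds its last target. There are 200 camera calls.

## Working session

There is one attempt and no reset: what is moved stays moved. The work goes in short steps, Python scripts to look and compute and a tool call to move; the robot and the scene stay as the last step left them, time stands still between calls to the robot, and variables do not carry over. Pictures are saved under pics/ and viewed, at most 11 in all, crops included, and the job is handed in when it is done.

Besides the shell and the picture viewer there is one more tool, called after "Emit:" as name(argument=value, ...), one argument or row to a line, values as JSON. jog_arm: Moves the arm, as the interface text tells. Its arguments: {"type":"object","properties":{"plan":{"type":"array","items":{"type":"array"}},"newtons":{"type":"number"}},"required":["plan"]}

```bash
mkdir -p pics; ls
cat > h.py <<'E'
import numpy as np, cv2
from rig import *
def cam(n):
    p=camera_params(n); K=np.array(p["K"]); 
    if "mount" in p:
        s=read_state(); T=np.eye(4); T[:3,:3]=s["eef_rot"]; T[:3,3]=s["eef_pos"]
        M=T@np.array(p["mount"]); return K,p["k1"],M[:3,:3],M[:3,3]
    R=cv2.Rodrigues(np.array(p["rvec"],float))[0]; return K,p["k1"],R.T,-R.T@np.array(p["tvec"],float).ravel()
def ray(n,at):
    K,k1,R,c=cam(n)
    d=np.array([k1,0,0,0,0.]) 
    u=cv2.undistortPoints(np.array([[[at[1],at[0]]]],float),K,d)[0,0]
    return c,R@np.array([u[0],u[1],1])
def atz(n,at,z):
    c,v=ray(n,at); return c+v*(z-c[2])/v[2]
def proj(n,P):
    K,k1,R,c=cam(n); q=R.T@(np.array(P,float)-c); u=q[:2]/q[2]; u=u*(1+k1*(u@u)); return (K@[u[0],u[1],1])[1::-1]
def tri(a,b):
    (c1,v1),(c2,v2)=a,b; A=np.stack([v1,-v2],1); t=np.linalg.lstsq(A,c2-c1,rcond=None)[0]
    p,q=c1+v1*t[0],c2+v2*t[1]; return (p+q)/2,np.linalg.norm(p-q)
E
python3 - <<'E'
from h import *
ims=[]
for n in ["scene","top"]:
    im=read_camera(n); ims.append(im); cv2.imwrite(f"pics/{n}0.png",im)
    for q in ["pail","bail_grip","bail_pivot","seat","prong_tips","scale","jar","sauce","bowl","carton","can"]:
        r=place_of(n,q)
        z={"bail_grip":103,"bail_pivot":88,"seat":260,"prong_tips":276}.get(q,0)
        print(n,q,[(np.round(d["at"]).tolist(),round(d["confidence"],2),atz(n,d["at"],z)[:2].round().tolist()) for d in r[:4]])
s=read_state(); print(s["time_s"],s["eef_rot"],s["grip_width"],grip_depth if not callable(grip_depth) else grip_depth())
E
```

```text
pics
scene pail [([197.0, 332.0], 0.95, [352.0, 139.0]), ([299.0, 238.0], 0.85, [643.0, -159.0]), ([216.0, 264.0], 0.75, [395.0, -65.0])]
scene bail_grip [([255.0, 229.0], 0.66, [575.0, -167.0]), ([191.0, 236.0], 0.63, [379.0, -136.0]), ([252.0, 446.0], 0.61, [637.0, 358.0]), ([156.0, 334.0], 0.43, [287.0, 151.0])]
scene bail_pivot [([176.0, 338.0], 0.96, [351.0, 149.0]), ([279.0, 235.0], 0.75, [634.0, -159.0]), ([195.0, 262.0], 0.72, [389.0, -69.0])]
scene seat [([204.0, 362.0], 0.66, [579.0, 141.0]), ([326.0, 128.0], 0.41, [800.0, -357.0])]
scene prong_tips [([189.0, 362.0], 0.69, [551.0, 144.0])]
scene scale [([263.0, 352.0], 0.58, [579.0, 148.0])]
scene jar [([294.0, 296.0], 0.66, [648.0, -12.0])]
scene sauce [([247.0, 445.0], 0.66, [564.0, 409.0]), ([299.0, 236.0], 0.27, [642.0, -163.0])]
scene bowl [([222.0, 434.0], 0.7, [481.0, 408.0])]
scene carton [([326.0, 127.0], 0.61, [675.0, -431.0])]
scene can [([256.0, 133.0], 0.78, [478.0, -427.0])]
top pail [([260.0, 229.0], 0.85, [338.0, 138.0]), ([243.0, 289.0], 0.74, [402.0, -67.0]), ([190.0, 221.0], 0.59, [581.0, 175.0]), ([256.0
[... 289 characters left out ...]
630.0, -173.0])]
top seat [([179.0, 223.0], 0.57, [576.0, 140.0]), ([177.0, 320.0], 0.4, [590.0, -141.0])]
top prong_tips [([169.0, 396.0], 0.62, [620.0, -362.0]), ([187.0, 218.0], 0.55, [549.0, 154.0])]
top scale [([189.0, 234.0], 0.77, [585.0, 131.0])]
top jar [([174.0, 272.0], 0.68, [641.0, -2.0])]
top sauce [([188.0, 154.0], 0.54, [579.0, 413.0])]
top bowl [([217.0, 152.0], 0.76, [477.0, 413.0])]
top carton [([168.0, 396.0], 0.75, [680.0, -445.0])]
top can [([219.0, 393.0], 0.9, [498.0, -434.0])]
1.2 [[-9.56577938e-01  2.91476666e-01 -4.53377283e-05]
 [ 2.91476669e-01  9.56577935e-01 -7.91900337e-05]
 [ 2.02870235e-05 -8.89663292e-05 -9.99999996e-01]] 85.11241284027697 18.700000000000003
```

View pics/scene0.png

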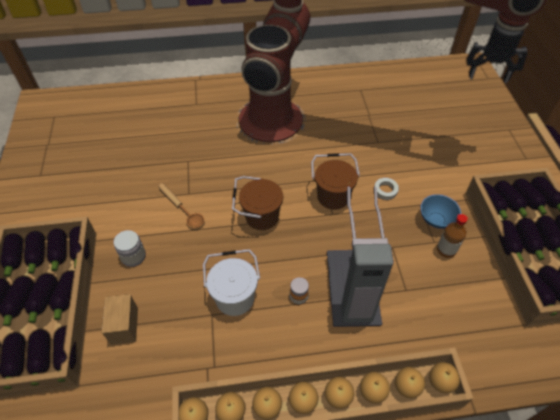

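View pics/top0.png

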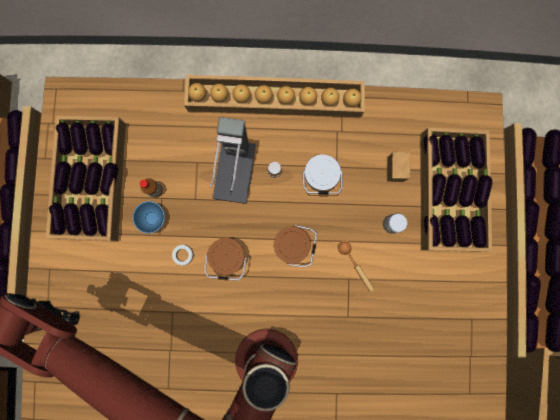

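Candidates for the pail are the brown pails at scene (197,332) and (216,264), and the white one at scene (299,238) / top (174,323). I choose the white one. Next I triangulate it and check it in a close crop.

Run:
```python
from h import *
for nm,a,b in [("pivot",[279,235],[175,324]),("grip",[255,229],[194,326]),("seat",[204,362],[179,223]),("tips",[189,362],[187,218])]:
    p,e=tri(ray("scene",a),ray("top",b)); print(nm,p.round(1),round(e,1))
t=cv2.imread("pics/top0.png"); s=cv2.imread("pics/scene0.png")
A=cv2.resize(t[110:210,205:355],(800,533),interpolation=cv2.INTER_CUBIC); cv2.imwrite("pics/c1.png",A)
B=cv2.resize(s[180:330,190:400],(800,571),interpolation=cv2.INTER_CUBIC); cv2.imwrite("pics/c2.png",B)
```

```text
pivot [ 630.4 -166.9   84.8] 16.1
grip [ 565.6 -175.    91.1] 13.8
seat [576.6 142.1 254.6] 0.5
tips [549.  149.9 272.8] 6.7
```

View pics/c1.png

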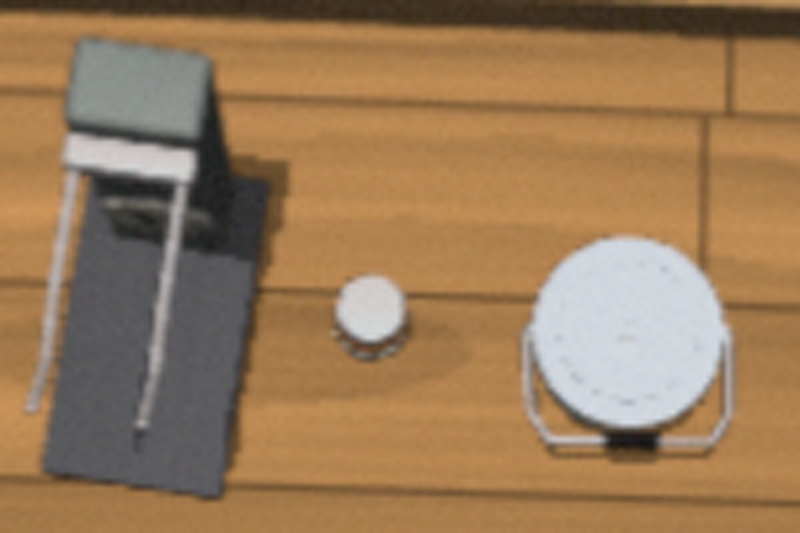

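View pics/c2.png

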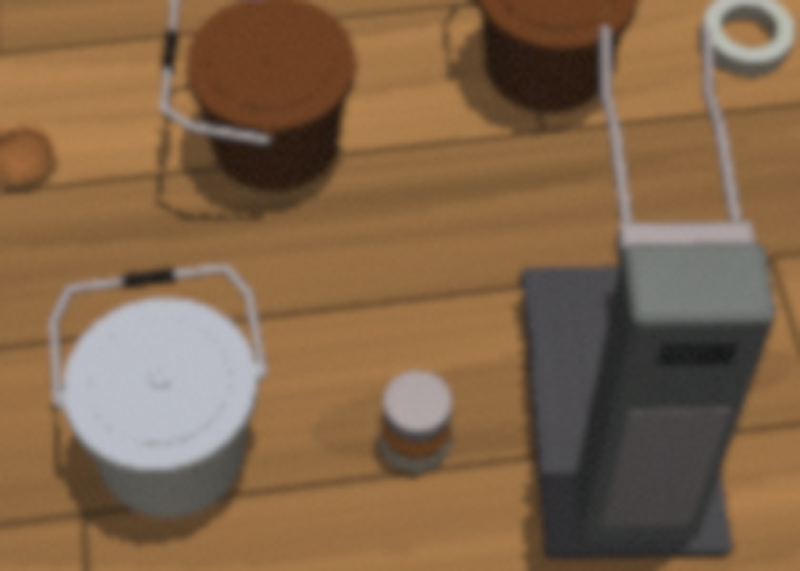

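The crops confirm the white pail with the black grip: lid centre at top (172.5,323) and scene (280,232). The prong tips are at top (186.5,211) and (190.3,231.3), with the housing on the far side.

Run:
```python
from h import *
T=lambda c:[110+c[1]*100/533,205+c[0]*150/800]
S=lambda c:[180+c[1]*150/571,190+c[0]*210/800]
for nm,a,b,z in [("lid",(629,333),(160,380),96),("grip",(633,440),(148,277),103),("tipL",(32,408),(709,25),279),("tipR",(140,426),(606,30),279),
  ("barL",(548,440),(228,268),103),("barR",(712,442),(72,290),103),("pivL",(527,332),(262,368),88),("pivR",(728,333),(58,397),88),("blkL",(75,172),(740,222),270),("blkR",(185,180),(625,228),270)]:
    p,e=tri(ray("scene",S(b)),ray("top",T(a))); print(nm,p.round(),round(e,1),atz("top",T(a),z).round(),atz("scene",S(b),z).round())
print(proj("top",[577,141,260]),proj("scene",[577,141,260]))
print(np.array(camera_params("wrist")["mount"]).round(2))
```

```text
lid [ 637. -168.   92.] 4.5 [ 636. -170.   96.] [ 639. -166.   96.]
grip [ 568. -170.  104.] 5.1 [ 568. -173.  103.] [ 568. -168.  103.]
tipL [550. 175. 278.] 4.9 [550. 173. 279.] [551. 177. 279.]
tipR [543. 116. 274.] 3.5 [542. 114. 279.] [547. 117. 279.]
barL [ 567. -118.  101.] 4.2 [ 566. -120.  103.] [ 568. -116.  103.]
barR [ 569. -219.  100.] 5.7 [ 568. -222.  103.] [ 571. -216.  103.]
pivL [ 636. -104.   90.] 4.8 [ 636. -107.   88.] [ 635. -102.   88.]
pivR [ 639. -231.   91.] 3.4 [ 640. -233.   88.] [ 638. -229.   88.]
blkL [683. 159. 271.] 6.0 [682. 156. 270.] [682. 163. 270.]
blkR [679.  97. 273.] 2.9 [679.  96. 270.] [677.  99. 270.]
[178.54478553 223.1023935 ] [202.69659255 361.77973211]
[[  -0.     -0.95   -0.31   78.37]
 [   1.     -0.      0.      0.57]
 [  -0.     -0.31    0.95 -142.98]
 [   0.      0.      0.      1.  ]]
```

```bash
cat >> h.py <<'E'
from scipy.spatial.transform import Rotation as Ro, Slerp
def Rt(yaw,p):
    "tool x along world y turned by yaw, tool z pitched p rad below level ahead"
    c,s=np.cos(p),np.sin(p)
    return Ro.from_euler('z',yaw).as_matrix()@np.array([[0,s,c],[1,0,0],[0,c,-s]])
def steps(pos,R,k,start=None):
    "k calls to the target: prints the shift (m, tool axes) and turn of each call's last row"
    if start is None: s=read_state(); start=(np.array(s["eef_pos"]),np.array(s["eef_rot"]))
    p0,R0=start; sl=Slerp([0,1],Ro.from_matrix([R0,R])); pos=np.array(pos,float)
    for i in range(k):
        a,b=i/k,(i+1)/k; Ra=sl(a).as_matrix(); Rb=sl(b).as_matrix()
        print("shift",(Ra.T@(pos-p0)/k/1000).round(4).tolist(),"turn",Ro.from_matrix(Ra.T@Rb).as_rotvec().round(4).tolist())
    return pos,R
E
python3 - <<'E'
from h import *
steps([500,-171,200],Rt(0.02,np.pi/4),5)
E
```

```text
shift [-0.1056, -0.1286, 0.0063] turn [-0.1355, -0.0983, 0.2373]
shift [-0.1326, -0.1007, 0.0024] turn [-0.1355, -0.0983, 0.2373]
shift [-0.1523, -0.0672, 0.005] turn [-0.1355, -0.0983, 0.2373]
shift [-0.163, -0.0308, 0.014] turn [-0.1355, -0.0983, 0.2373]
shift [-0.164, 0.0054, 0.0284] turn [-0.1355, -0.0983, 0.2373]
```

Emit:
jog_arm(
  plan=[
    [[-0.021,-0.026,0.001],[-0.027,-0.02,0.047],1],
    [[-0.042,-0.051,0.003],[-0.054,-0.039,0.095],1],
    [[-0.063,-0.077,0.004],[-0.081,-0.059,0.142],1],
    [[-0.084,-0.103,0.005],[-0.108,-0.079,0.19],1],
    [[-0.1056,-0.1286,0.0063],[-0.1355,-0.0983,0.2373],1],
  ],
)

```text
time_s: 1.62
eef_pos: [246.0, 442.8, 225.0]
eef_rot: [[-0.854, 0.499, 0.145], [0.514, 0.854, 0.085], [-0.082, 0.147, -0.986]]
ft_force: [0.2, 0.2, 0.1]
grip_width: 85.3
grip_force: 0.0
```

Emit:
jog_arm(
  plan=[
    [[-0.027,-0.02,0.0],[-0.027,-0.02,0.047],1],
    [[-0.053,-0.04,0.001],[-0.054,-0.039,0.095],1],
    [[-0.08,-0.06,0.001],[-0.081,-0.059,0.142],1],
    [[-0.106,-0.081,0.002],[-0.108,-0.079,0.19],1],
    [[-0.1326,-0.1007,0.0024],[-0.1355,-0.0983,0.2373],1],
  ],
)

```text
time_s: 2.03
eef_pos: [309.3, 289.0, 218.7]
eef_rot: [[-0.694, 0.654, 0.301], [0.709, 0.693, 0.13], [-0.124, 0.303, -0.945]]
ft_force: [0.5, -0.1, 1.2]
grip_width: 85.3
grip_force: 0.0
```

Emit:
jog_arm(
  plan=[
    [[-0.03,-0.013,0.001],[-0.027,-0.02,0.047],1],
    [[-0.061,-0.027,0.002],[-0.054,-0.039,0.095],1],
    [[-0.091,-0.04,0.003],[-0.081,-0.059,0.142],1],
    [[-0.122,-0.054,0.004],[-0.108,-0.079,0.19],1],
    [[-0.1523,-0.0672,0.005],[-0.1355,-0.0983,0.2373],1],
  ],
)

```text
time_s: 2.45
eef_pos: [374.2, 135.7, 212.4]
eef_rot: [[-0.49, 0.744, 0.453], [0.863, 0.488, 0.132], [-0.123, 0.456, -0.881]]
ft_force: [5.3, 7.3, 8.9]
grip_width: 85.3
grip_force: 0.0
```

Emit:
jog_arm(
  plan=[
    [[-0.033,-0.006,0.003],[-0.027,-0.02,0.047],1],
    [[-0.065,-0.012,0.006],[-0.054,-0.039,0.095],1],
    [[-0.098,-0.018,0.008],[-0.081,-0.059,0.142],1],
    [[-0.13,-0.025,0.011],[-0.108,-0.079,0.19],1],
    [[-0.163,-0.0308,0.014],[-0.1355,-0.0983,0.2373],1],
  ],
)

```text
time_s: 2.87
eef_pos: [437.4, -18.9, 206.7]
eef_rot: [[-0.256, 0.762, 0.595], [0.963, 0.253, 0.09], [-0.082, 0.597, -0.798]]
ft_force: [1.1, 0.7, 1.2]
grip_width: 85.4
grip_force: 0.0
```

Emit:
jog_arm(
  plan=[
    [[-0.033,0.001,0.006],[-0.027,-0.02,0.047],0.4],
    [[-0.066,0.002,0.011],[-0.054,-0.039,0.095],0.4],
    [[-0.098,0.003,0.017],[-0.081,-0.059,0.142],0.4],
    [[-0.131,0.004,0.023],[-0.108,-0.079,0.19],0.4],
    [[-0.164,0.0054,0.0284],[-0.1355,-0.0983,0.2373],0.4],
  ],
)

```text
time_s: 3.28
eef_pos: [501.0, -172.8, 200.0]
eef_rot: [[-0.016, 0.706, 0.708], [1.0, 0.011, 0.012], [0.0, 0.708, -0.706]]
ft_force: [-0.2, 0.3, -0.4]
grip_width: 34.1
grip_force: 0.0
```

Run:
```python
from h import *
s=read_state(); print(s["time_s"],np.round(s["eef_pos"],1),np.round(s["eef_rot"],3).tolist(),np.round(s["q"],2),s["grip_width"])
im=read_camera("wrist"); cv2.imwrite("pics/w1.png",im)
for q in ["bail_grip","bail_pivot","pail"]:
    for d in place_of("wrist",q)[:2]: print(q,np.round(d["at"]),d["confidence"],atz("wrist",d["at"],{"bail_grip":104,"bail_pivot":88,"pail":0}[q]).round(1))
```

```text
3.2833 [ 501.  -172.8  200. ] [[-0.016, 0.706, 0.708], [1.0, 0.011, 0.012], [0.0, 0.708, -0.706]] [-0.74 -0.61  2.34  0.67  0.9  -1.04] 34.104499498604895
bail_grip [198. 263.] 0.95 [ 568.5 -168.2  104. ]
bail_pivot [182. 299.] 0.72 [ 636.4 -163.7   88. ]
pail [176. 253.] 0.86 [ 642.1 -169.1    0. ]
```

View pics/w1.png

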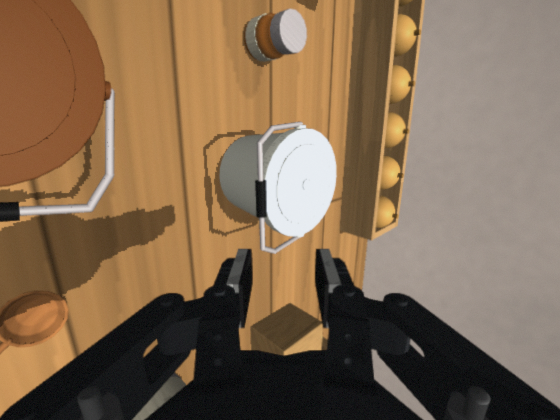

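The wrist view shows the white pail with its black grip at pixel (198,262) and nothing in the way. I go in at 45° with one finger above and one below the grip.

Run:
```python
from h import *
R=Rt(0.02,np.pi/4)
a=steps([538,-169,134],R,1)
b=steps([573.5,-168.5,98.5],R,1,a)
# swing arc, keep tool pitch rotating 45->75 deg; grip angle th from level
piv=np.array([637.5,-168,88]); off=8
prev=None
for i,th in enumerate(np.linspace(12,90,9)):
    t=np.radians(th); g=piv+72*np.array([-np.cos(t),0,np.sin(t)]); p=np.radians(45+30*i/8); RR=Rt(0.02,p)
    pos=g+off*RR[:,2]
    if prev is not None: print(round(th)); steps(pos,RR,1,prev)
    prev=(pos,RR)
```

```text
shift [0.0013, -0.0195, 0.0728] turn [-0.0023, -0.0001, -0.0012]
shift [-0.0002, 0.0, 0.0502] turn [0.0, 0.0, 0.0]
22
shift [-0.0001, 0.0103, -0.0058] turn [0.0654, 0.0, -0.0]
32
shift [-0.0001, 0.0108, -0.0046] turn [0.0654, 0.0, 0.0]
41
shift [-0.0001, 0.0112, -0.0034] turn [0.0654, -0.0, -0.0]
51
shift [-0.0002, 0.0115, -0.0022] turn [0.0654, -0.0, 0.0]
61
shift [-0.0002, 0.0117, -0.0009] turn [0.0654, 0.0, 0.0]
70
shift [-0.0002, 0.0117, 0.0004] turn [0.0654, -0.0, 0.0]
80
shift [-0.0002, 0.0116, 0.0017] turn [0.0654, 0.0, -0.0]
90
shift [-0.0002, 0.0114, 0.0029] turn [0.0654, 0.0, -0.0]
```

Emit:
jog_arm(
  plan=[
    [[0,-0.004,0.015],[-0.002,0,-0.001],0.35],
    [[0.001,-0.008,0.03],[-0.002,0,-0.001],0.35],
    [[0.001,-0.012,0.045],[-0.002,0,-0.001],0.35],
    [[0.001,-0.016,0.06],[-0.002,0,-0.001],0.35],
    [[0.001,-0.0195,0.073],[-0.002,0,-0.001],0.35],
  ],
)

```text
time_s: 3.9
eef_pos: [539.0, -167.3, 134.7]
eef_rot: [[-0.023, 0.705, 0.709], [1.0, 0.018, 0.015], [-0.002, 0.709, -0.706]]
ft_force: [0.3, -0.2, 0.5]
grip_width: 29.8
grip_force: 0.0
```

Emit:
jog_arm(
  plan=[
    [[0,0,0.01],[0,0,0],0.35],
    [[0,0,0.022],[0,0,0],0.35],
    [[0,0,0.034],[0,0,0],0.35],
    [[0,0,0.044],[0,0,0],0.35],
    [[0,0,0.05],[0,0,0],0.35],
  ],
)

```text
time_s: 4.32
eef_pos: [574.4, -166.6, 99.4]
eef_rot: [[-0.023, 0.706, 0.708], [1.0, 0.017, 0.016], [-0.001, 0.708, -0.706]]
ft_force: [0.3, -0.5, 0.4]
grip_width: 30.0
grip_force: 0.0
```

Run:
```python
from h import *
s=read_state(); print(s["time_s"],np.round(s["eef_pos"],1),np.round(s["ft_force"],1),s["grip_width"])
im=read_camera("wrist"); cv2.imwrite("pics/w2.png",im)
for d in place_of("wrist","bail_grip")[:2]: print(np.round(d["at"]),d["confidence"],atz("wrist",d["at"],104).round(1))
print(proj("wrist",s["eef_pos"]), proj("wrist",np.array(s["eef_pos"])-8*np.array(s["eef_rot"])[:,2]))
```

```text
4.3167 [ 574.4 -166.6   99.4] [ 0.3 -0.5  0.4] 30.042317453987
[271. 279.] 0.58 [ 566.2 -166.5  104. ]
[262.80359382 283.50550025] [270.25645456 283.52826778]
```

View pics/w2.png

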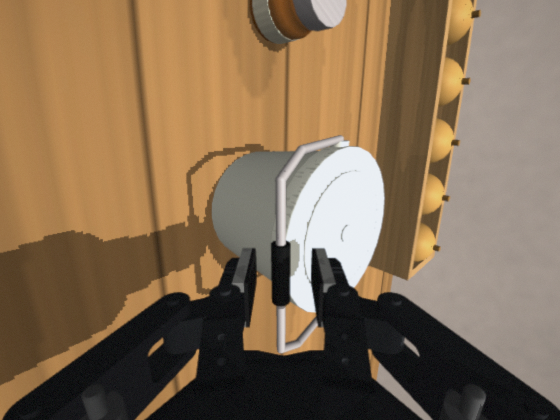

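Emit:
jog_arm(
  plan=[
    [[0,0,0.001],[0,0,0],0.18],
    [[0,0,0.002],[0,0,0],0.18],
    [[0,0,0.002],[0,0,0],0.18],
    [[0,0,0.002],[0,0,0],0.18],
    [[0,0,0.002],[0,0,0],0.18],
  ],
  newtons=20,
)

```text
time_s: 4.83
eef_pos: [575.4, -168.4, 98.3]
eef_rot: [[-0.02, 0.706, 0.708], [1.0, 0.015, 0.013], [-0.001, 0.708, -0.706]]
ft_force: [-0.2, -0.4, -0.5]
grip_width: 15.2
grip_force: 0.0
```

Emit:
jog_arm(
  plan=[
    [[0,0.0041,-0.0023],[0.026,0,0],0.18],
    [[0,0.0083,-0.0047],[0.052,0,0],0.18],
    [[0,0.0125,-0.0066],[0.078,0,0],0.18],
    [[0,0.017,-0.0082],[0.105,0,0],0.18],
    [[0,0.0214,-0.0097],[0.131,0,0],0.18],
  ],
)

```text
time_s: 5.25
eef_pos: [583.3, -168.1, 119.8]
eef_rot: [[-0.02, 0.794, 0.608], [1.0, 0.017, 0.012], [-0.001, 0.608, -0.794]]
ft_force: [-0.6, 0.4, 0.1]
grip_width: 15.3
grip_force: 0.4
```

Emit:
jog_arm(
  plan=[
    [[0,0.0045,-0.0014],[0.026,0,0],0.18],
    [[0,0.009,-0.0027],[0.052,0,0],0.18],
    [[0,0.0135,-0.0037],[0.078,0,0],0.18],
    [[0,0.0182,-0.0043],[0.105,0,0],0.18],
    [[0,0.0228,-0.0048],[0.131,0,0],0.18],
  ],
)

```text
time_s: 5.67
eef_pos: [598.6, -167.8, 137.6]
eef_rot: [[-0.02, 0.866, 0.499], [1.0, 0.018, 0.009], [-0.001, 0.499, -0.866]]
ft_force: [-1.0, 0.2, -0.6]
grip_width: 15.3
grip_force: 0.4
```

Run:
```python
from h import *
s=read_state(); print(s["time_s"],np.round(s["eef_pos"],1),np.round(s["ft_force"],1),s["grip_width"])
im=read_camera("wrist"); cv2.imwrite("pics/w3.png",im)
```

```text
5.6667 [ 598.6 -167.8  137.6] [-1.   0.2 -0.6] 15.27471912047028
```

View pics/w3.png

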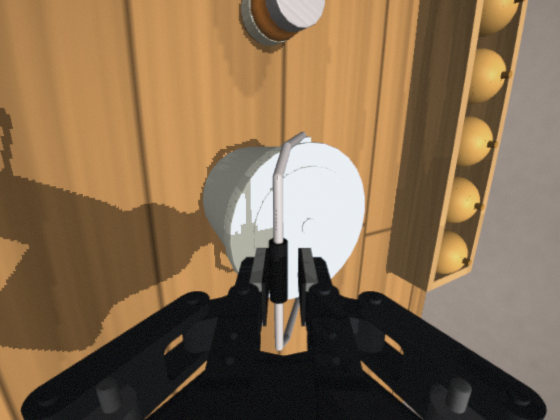

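The bail is following the fingers, about halfway up, and the sleeve sits between the pads. I continue to upright.

Emit:
jog_arm(
  plan=[
    [[0,0.0047,-0.0004],[0.026,0,0],0.18],
    [[0,0.0094,-0.0007],[0.052,0,0],0.18],
    [[0,0.014,-0.0006],[0.078,0,0],0.18],
    [[0,0.0187,-0.0002],[0.105,0,0],0.18],
    [[0,0.0234,0.0003],[0.131,0,0],0.18],
  ],
)

```text
time_s: 6.13
eef_pos: [619.0, -167.3, 148.9]
eef_rot: [[-0.02, 0.924, 0.382], [1.0, 0.019, 0.007], [-0.001, 0.382, -0.924]]
ft_force: [-0.8, 0.1, -0.5]
grip_width: 15.3
grip_force: 0.2
```

Emit:
jog_arm(
  plan=[
    [[0,0.0046,0.0007],[0.026,0,0],0.18],
    [[0,0.0093,0.0014],[0.052,0,0],0.18],
    [[0,0.0139,0.0024],[0.078,0,0],0.18],
    [[0,0.0184,0.0038],[0.105,0,0],0.18],
    [[0,0.0228,0.0053],[0.131,0,0],0.18],
  ],
)

```text
time_s: 6.55
eef_pos: [642.2, -166.9, 152.7]
eef_rot: [[-0.02, 0.966, 0.259], [1.0, 0.02, 0.005], [-0.001, 0.259, -0.966]]
ft_force: [-0.9, 1.1, 0.1]
grip_width: 15.4
grip_force: 0.2
```

Run:
```python
from h import *
s=read_state(); print(s["time_s"],np.round(s["eef_pos"],1),np.round(s["eef_rot"],3).tolist(),np.round(s["ft_force"],1),s["grip_width"],np.round(s["q"],2))
read_camera("top"); read_camera("scene"); read_camera("wrist")
for n in ["top","scene","wrist"]:
  for q,z in [("bail_grip",160),("bail_pivot",88),("pail",0)]:
    print(n,q,[(np.round(d["at"]).tolist(),round(d["confidence"],2),atz(n,d["at"],z).round().tolist()) for d in place_of(n,q)[:3]])
steps([640,-168,150],Rt(0.02,np.pi/2),1)
```

```text
6.55 [ 642.2 -166.9  152.7] [[-0.02, 0.966, 0.259], [1.0, 0.02, 0.005], [-0.001, 0.259, -0.966]] [-0.9  1.1  0.1] 15.372283916202942 [-0.41  0.05  1.77  0.12  1.09 -0.48]
top bail_grip [([278.0, 222.0], 0.59, [285.0, 144.0, 160.0])]
top bail_pivot [([256.0, 225.0], 0.81, [352.0, 143.0, 88.0]), ([244.0, 293.0], 0.71, [397.0, -76.0, 88.0]), ([190.0, 154.0], 0.68, [561.0, 388.0, 88.0])]
top pail [([259.0, 230.0], 0.74, [340.0, 133.0, 0.0]), ([244.0, 288.0], 0.73, [398.0, -66.0, 0.0]), ([176.0, 318.0], 0.56, [639.0, -164.0, 0.0])]
scene bail_grip [([258.0, 131.0], 0.64, [588.0, -385.0, 160.0]), ([158.0, 334.0], 0.59, [345.0, 132.0, 160.0]), ([266.0, 228.0], 0.49, [638.0, -169.0, 160.0])]
scene bail_pivot [([195.0, 261.0], 0.92, [389.0, -69.0, 88.0]), ([284.0, 231.0], 0.77, [646.0, -168.0, 88.0])]
scene pail [([196.0, 330.0], 0.86, [349.0, 134.0, 0.0]), ([214.0, 262.0], 0.81, [386.0, -71.0, 0.0]), ([298.0, 235.0], 0.7, [638.0, -167.0, 0.0])]
wrist bail_grip [([270.0, 280.0], 0.89, [638.0, -167.0, 160.0])]
wrist bail_pivot [([222.0, 255.0], 0.69, [637.0, -166.0, 88.0])]
wrist pail [([196.0, 243.0], 0.82, [641.0, -170.0, 0.0])]
shift [-0.0011, -0.0028, 0.0023] turn [0.263, 0.001, 0.0005]
```

The bail stands upright, with the grip at (638,-167,160) and the pail in place. I straighten the tool, go deeper and grip.

Emit:
jog_arm(
  plan=[
    [[0,-0.0015,0.0013],[0.065,0,0],0.27],
    [[0,-0.003,0.0026],[0.131,0,0],0.27],
    [[0,-0.0044,0.004],[0.197,0,0],0.27],
    [[0,-0.0058,0.0054],[0.262,0,0],0.27],
    [[0,-0.0058,0.0054],[0.262,0,0],0.27],
  ],
)

```text
time_s: 7.57
eef_pos: [639.3, -166.9, 145.9]
eef_rot: [[-0.021, 1.0, 0.0], [1.0, 0.021, -0.001], [-0.001, 0.0, -1.0]]
ft_force: [0.3, -0.5, 0.0]
grip_width: 23.0
grip_force: 0.0
```

Emit:
jog_arm(
  plan=[
    [[0,0,0],[0,0,0],0],
    [[0,0,0],[0,0,0],0],
    [[0,0,0],[0,0,0],0],
    [[0,0,0],[0,0,0],0],
    [[0,0,0],[0,0,0],0],
  ],
  newtons=40,
)

```text
time_s: 7.98
eef_pos: [637.7, -166.9, 146.0]
eef_rot: [[-0.02, 1.0, 0.001], [1.0, 0.02, -0.001], [-0.001, 0.001, -1.0]]
ft_force: [1.4, -0.1, -1.0]
grip_width: 8.2
grip_force: 38.9
```

Emit:
jog_arm(
  plan=[
    [[0,0,-0.001],[0,0,0],0],
    [[0,0,-0.003],[0,0,0],0],
    [[0,0,-0.006],[0,0,0],0],
    [[0,0,-0.01],[0,0,0],0],
    [[0,0,-0.014],[0,0,0],0],
  ],
)

```text
time_s: 8.4
eef_pos: [638.0, -166.9, 160.4]
eef_rot: [[-0.02, 1.0, 0.0], [1.0, 0.02, -0.001], [-0.001, 0.0, -1.0]]
ft_force: [-0.5, -0.6, -2.5]
grip_width: 8.3
grip_force: 38.9
```

Run:
```python
from h import *
s=read_state(); print(s["time_s"],np.round(s["eef_pos"],1),np.round(s["eef_rot"],3).tolist(),np.round(s["ft_force"],2),s["grip_width"],s["grip_force"])
read_camera("wrist")
print([(np.round(d["at"]).tolist(),round(d["confidence"],2),atz("wrist",d["at"],s["eef_pos"][2]+14).round().tolist()) for d in place_of("wrist","bail_grip")])
a=steps([638,-167,310],Rt(0.02,np.pi/2),1)
b=steps([490,-60,310],Rt(-0.05,np.pi/2),1,a)
e=np.array([np.cos(.125),-np.sin(.125),0])
c=steps(np.array([576.5,142,310])-100*e,Rt(-.125,np.pi/2),1,b)
```

```text
8.4 [ 638.  -166.9  160.4] [[-0.02, 1.0, 0.0], [1.0, 0.02, -0.001], [-0.001, 0.0, -1.0]] [-0.51 -0.57 -2.51] 8.278541627269883 38.895485401153564
[([277.0, 284.0], 0.65, [639.0, -168.0, 174.0])]
shift [-0.0001, -0.0003, -0.1484] turn [0.0027, 0.0018, 0.0005]
shift [0.1099, -0.1458, -0.0] turn [-0.0, -0.0, 0.07]
shift [0.2136, -0.0234, -0.0] turn [0.0, -0.0, 0.075]
```

Emit:
jog_arm(
  plan=[
    [[0,0,-0.008],[0,0,0],0],
    [[0,0,-0.02],[0,0,0],0],
    [[0,0,-0.036],[0,0,0],0],
    [[0,0,-0.054],[0,0,0],0],
    [[0,0,-0.072],[0,0,0],0],
  ],
)

```text
time_s: 8.92
eef_pos: [638.1, -166.9, 234.0]
eef_rot: [[-0.021, 1.0, 0.001], [1.0, 0.021, -0.001], [-0.001, 0.001, -1.0]]
ft_force: [0.2, 0.3, -2.4]
grip_width: 8.2
grip_force: 39.0
```

Emit:
jog_arm(
  plan=[
    [[0,0,-0.018],[0,0,0],0],
    [[0,0,-0.034],[0,0,0],0],
    [[0,0,-0.048],[0,0,0],0],
    [[0,0,-0.06],[0,0,0],0],
    [[0,0,-0.068],[0,0,0],0],
  ],
)

```text
time_s: 9.33
eef_pos: [638.4, -166.9, 302.7]
eef_rot: [[-0.02, 1.0, 0.003], [1.0, 0.02, -0.002], [-0.002, 0.003, -1.0]]
ft_force: [0.3, -0.1, -2.4]
grip_width: 8.7
grip_force: 39.0
```

Emit:
jog_arm(
  plan=[
    [[0.004,-0.005,0],[0,0,0.004],0],
    [[0.011,-0.014,0],[0,0,0.008],0],
    [[0.021,-0.027,0],[0,0,0.015],0],
    [[0.034,-0.043,0],[0,0,0.025],0],
    [[0.049,-0.062,0],[0,0,0.035],0],
  ],
)

```text
time_s: 9.75
eef_pos: [573.8, -118.5, 298.3]
eef_rot: [[0.016, 1.0, -0.002], [1.0, -0.016, -0.0], [-0.0, -0.002, -1.0]]
ft_force: [0.2, 0.1, -3.1]
grip_width: 8.2
grip_force: 39.0
```

Emit:
jog_arm(
  plan=[
    [[0.015,-0.019,0],[0,0,0.007],0],
    [[0.03,-0.038,0],[0,0,0.014],0],
    [[0.044,-0.056,0],[0,0,0.021],0],
    [[0.057,-0.071,0],[0,0,0.028],0],
    [[0.069,-0.083,0],[0,0,0.035],0],
  ],
)

```text
time_s: 10.17
eef_pos: [491.0, -47.8, 298.6]
eef_rot: [[0.05, 0.999, -0.001], [0.999, -0.05, -0.0], [-0.0, -0.001, -1.0]]
ft_force: [0.8, 0.5, -2.8]
grip_width: 8.4
grip_force: 39.0
```

Emit:
jog_arm(
  plan=[
    [[0.012,-0.009,0],[0,0,0.005],0],
    [[0.025,-0.015,0],[0,0,0.01],0],
    [[0.039,-0.018,0],[0,0,0.015],0],
    [[0.054,-0.019,0],[0,0,0.02],0],
    [[0.069,-0.02,0],[0,0,0.025],0],
  ],
)

```text
time_s: 10.58
eef_pos: [475.3, 21.9, 298.6]
eef_rot: [[0.075, 0.997, -0.001], [0.997, -0.075, -0.001], [-0.001, -0.001, -1.0]]
ft_force: [0.1, -0.4, -2.3]
grip_width: 8.4
grip_force: 39.0
```

Run:
```python
from h import *
s=read_state(); print(s["time_s"],np.round(s["eef_pos"],1),np.round(s["eef_rot"],3).tolist(),np.round(s["ft_force"],2),np.round(s["torque"],2),s["grip_width"],s["grip_force"])
e=np.array([np.cos(.125),-np.sin(.125),0])
c=steps(np.array([576.5,142,300])-100*e,Rt(-.125,np.pi/2),1)
```

```text
10.5833 [475.3  21.9 298.6] [[0.075, 0.997, -0.001], [0.997, -0.075, -0.001], [-0.001, -0.001, -1.0]] [ 0.13 -0.35 -2.26] [-0.03 -0.05  0.  ] 8.392642596004892 39.024147391319275
shift [0.1323, -0.008, -0.0014] turn [-0.0009, 0.0008, 0.0499]
```

The scale reads about 2.5 N carried, so the hook should sag about 19 mm.

Emit:
jog_arm(
  plan=[
    [[0.015,-0.001,0],[0,0,0.005],0],
    [[0.03,-0.002,0],[0,0,0.01],0],
    [[0.046,-0.003,0],[0,0,0.015],0],
    [[0.062,-0.004,0],[0,0,0.02],0],
    [[0.078,-0.005,0],[0,0,0.025],0],
  ],
)

```text
time_s: 11.0
eef_pos: [476.3, 100.1, 298.5]
eef_rot: [[0.1, 0.995, -0.001], [0.995, -0.1, -0.001], [-0.001, -0.001, -1.0]]
ft_force: [0.5, -0.2, -3.0]
grip_width: 8.7
grip_force: 39.0
```

Emit:
jog_arm(
  plan=[
    [[0.015,-0.001,0],[0,0,0.005],0],
    [[0.028,-0.001,0],[0,0,0.01],0],
    [[0.039,-0.002,0],[0,0,0.015],0],
    [[0.048,-0.002,0],[0,0,0.02],0],
    [[0.054,-0.002,0],[0,0,0.025],0],
  ],
)

```text
time_s: 11.42
eef_pos: [480.0, 154.0, 298.7]
eef_rot: [[0.124, 0.992, -0.001], [0.992, -0.124, -0.001], [-0.001, -0.001, -1.0]]
ft_force: [0.3, -0.3, -2.8]
grip_width: 8.7
grip_force: 39.0
```

Emit:
jog_arm(
  plan=[
    [[0,0,0],[0,0,0],0],
    [[0,0,0],[0,0,0],0],
    [[0,0,0],[0,0,0],0],
    [[0,0,0],[0,0,0],0],
    [[0,0,0],[0,0,0],0],
  ],
)

```text
time_s: 11.83
eef_pos: [480.7, 152.7, 299.8]
eef_rot: [[0.125, 0.992, 0.001], [0.992, -0.125, -0.001], [-0.001, 0.001, -1.0]]
ft_force: [-0.3, 0.2, -3.3]
grip_width: 8.5
grip_force: 39.0
```

Run:
```python
from h import *
s=read_state(); print(s["time_s"],np.round(s["eef_pos"],1),np.round(s["eef_rot"],3).tolist(),np.round(s["ft_force"],2),s["grip_width"])
im=read_camera("wrist"); cv2.imwrite("pics/w4.png",im)
for q,z in [("seat",260),("prong_tips",276),("bail_grip",s["eef_pos"][2]+14)]:
    print(q,[(np.round(d["at"]).tolist(),round(d["confidence"],2),atz("wrist",d["at"],z).round().tolist()) for d in place_of("wrist",q)[:2]], proj("wrist",[576.5,142,260]) )
```

```text
11.8333 [480.7 152.7 299.8] [[0.125, 0.992, 0.001], [0.992, -0.125, -0.001], [-0.001, 0.001, -1.0]] [-0.31  0.22 -3.34] 8.496294858240391
seat [] [232.57010967 424.17110282]
prong_tips [] [232.67333818 424.18905495]
bail_grip [([275.0, 283.0], 0.7, [481.0, 154.0, 314.0])] [232.79236403 424.1756269 ]
```

View pics/w4.png

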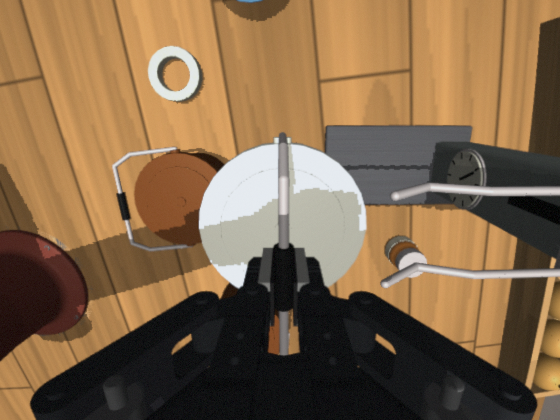

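The wrist view shows the prong tips at pixels (196,395) and (284,385), with V kinks at about (186,430) and (266,417). The pail is level in the grip.

Run:
```python
from h import *
a,b=atz("wrist",[196,395],276),atz("wrist",[284,385],276)
c,d=atz("wrist",[187,431],260),atz("wrist",[265,418],260)
print(a.round(),b.round(),np.linalg.norm(a-b),c.round(),d.round(),np.linalg.norm(c-d),(a+b)/2,(c+d)/2)
f,g=atz("wrist",[191,550],270),atz("wrist",[274,550],270); print(f,g)
```

```text
[551. 176. 276.] [544. 116. 276.] 60.4446713402965 [580. 174. 260.] [573. 117. 260.] 57.034035683121196 [547.27547301 146.11370535 276.        ] [576.50932814 145.75773965 260.        ]
[653.10775974 164.9939321  270.        ] [663.35346828 103.01152499 270.        ]
```

Emit:
jog_arm(
  plan=[
    [[0,0.004,0],[0,0,0],0],
    [[0,0.011,0],[0,0,0],0],
    [[0,0.022,0],[0,0,0],0],
    [[0.001,0.035,0],[0,0,0],0],
    [[0.001,0.048,0],[0,0,0],0],
  ],
)

```text
time_s: 12.45
eef_pos: [529.5, 148.1, 299.8]
eef_rot: [[0.124, 0.992, 0.001], [0.992, -0.124, -0.001], [-0.001, 0.001, -1.0]]
ft_force: [0.2, -0.1, -1.9]
grip_width: 8.1
grip_force: 39.0
```

Emit:
jog_arm(
  plan=[
    [[0,0.013,0],[0,0,0],0],
    [[0,0.026,0],[0,0,0],0],
    [[0,0.037,0],[0,0,0],0],
    [[0,0.045,0],[0,0,0],0],
    [[0,0.049,0],[0,0,0],0],
  ],
)

```text
time_s: 12.87
eef_pos: [578.1, 141.8, 299.5]
eef_rot: [[0.125, 0.992, 0.0], [0.992, -0.125, -0.001], [-0.001, 0.001, -1.0]]
ft_force: [-0.3, 0.1, -2.6]
grip_width: 8.1
grip_force: 39.0
```

Emit:
jog_arm(
  plan=[
    [[0,0,0.005],[0,0,0],0],
    [[0,0,0.013],[0,0,0],0],
    [[0,0,0.022],[0,0,0],0],
    [[0,0,0.03],[0,0,0],0],
    [[0,0,0.035],[0,0,0],0],
  ],
)

```text
time_s: 13.28
eef_pos: [575.9, 142.1, 262.5]
eef_rot: [[0.124, 0.992, -0.002], [0.992, -0.124, -0.001], [-0.002, -0.002, -1.0]]
ft_force: [-0.0, -0.4, -3.8]
grip_width: 7.9
grip_force: 39.0
```

Run:
```python
from h import *
s=read_state(); print(s["time_s"],np.round(s["eef_pos"],1),np.round(s["ft_force"],2),s["grip_width"])
im=read_camera("wrist"); cv2.imwrite("pics/w5.png",im)
for q,z in [("seat",260),("prong_tips",276),("bail_grip",s["eef_pos"][2]+14)]:
    print(q,[(np.round(d["at"]).tolist(),round(d["confidence"],2),atz("wrist",d["at"],z).round().tolist()) for d in place_of("wrist",q)[:2]])
```

```text
13.2833 [575.9 142.1 262.5] [-0.03 -0.43 -3.82] 7.9402253806789815
seat []
prong_tips []
bail_grip [([278.0, 283.0], 0.62, [576.0, 140.0, 277.0]), ([215.0, 25.0], 0.59, [454.0, 190.0, 277.0])]
```

View pics/w5.png

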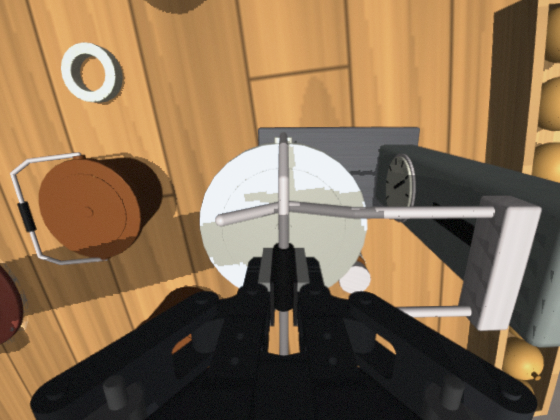

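The bar lies right above the V kink at pixel (210,284). I lower it slowly.

Emit:
jog_arm(
  plan=[
    [[0,0,0.002],[0,0,0],0],
    [[0,0,0.004],[0,0,0],0],
    [[0,0,0.006],[0,0,0],0],
    [[0,0,0.008],[0,0,0],0],
    [[0,0,0.01],[0,0,0],0],
  ],
)

```text
time_s: 13.9
eef_pos: [577.1, 142.0, 254.7]
eef_rot: [[0.124, 0.992, 0.001], [0.992, -0.124, -0.001], [-0.001, 0.001, -1.0]]
ft_force: [0.2, 0.3, -2.7]
grip_width: 8.2
grip_force: 39.1
```

Emit:
jog_arm(
  plan=[
    [[0,0,0.002],[0,0,0],0],
    [[0,0,0.004],[0,0,0],0],
    [[0,0,0.006],[0,0,0],0],
    [[0,0,0.008],[0,0,0],0],
    [[0,0,0.01],[0,0,0],0],
  ],
)

```text
time_s: 14.32
eef_pos: [577.1, 142.0, 244.7]
eef_rot: [[0.124, 0.992, 0.001], [0.992, -0.124, -0.001], [-0.001, 0.001, -1.0]]
ft_force: [0.3, 0.2, -2.3]
grip_width: 9.0
grip_force: 39.1
```

Emit:
jog_arm(
  plan=[
    [[0,0,0.002],[0,0,0],0],
    [[0,0,0.004],[0,0,0],0],
    [[0,0,0.006],[0,0,0],0],
    [[0,0,0.008],[0,0,0],0],
    [[0,0,0.01],[0,0,0],0],
  ],
)

```text
time_s: 14.73
eef_pos: [577.3, 142.0, 235.0]
eef_rot: [[0.124, 0.992, 0.001], [0.992, -0.124, -0.001], [-0.001, 0.002, -1.0]]
ft_force: [0.0, 0.3, -1.0]
grip_width: 8.3
grip_force: 39.2
```

Run:
```python
from h import *
F=[];P=[]
for i in range(8):
    s=read_state(); F.append(s["ft_force"]);P.append(s["eef_pos"]); read_camera("wrist" if i%2 else "scene")
print(s["time_s"],np.mean(P,0).round(1),np.mean(F,0).round(2),np.std(F,0).round(2))
for n in ["scene","wrist"]:
  for q in ["seat","bail_grip"]:
    print(n,q,[(np.round(d["at"]).tolist(),round(d["confidence"],2),atz(n,d["at"],s["eef_pos"][2]+14).round().tolist()) for d in place_of(n,q)[:3]])
```

```text
15.0833 [577.2 142.  234.9] [ 0.59  0.05 -1.09] [0.43 0.46 0.46]
scene seat [([206.0, 361.0], 0.81, [578.0, 140.0, 249.0])]
scene bail_grip [([190.0, 235.0], 0.72, [494.0, -135.0, 249.0]), ([154.0, 335.0], 0.65, [413.0, 114.0, 249.0]), ([204.0, 360.0], 0.56, [573.0, 140.0, 249.0])]
wrist seat []
wrist bail_grip [([227.0, 0.0], 0.79, [441.0, 186.0, 249.0]), ([279.0, 283.0], 0.55, [577.0, 141.0, 249.0])]
```

Emit:
jog_arm(
  plan=[
    [[0,0,0.0015],[0,0,0],0],
    [[0,0,0.003],[0,0,0],0],
    [[0,0,0.0045],[0,0,0],0],
    [[0,0,0.006],[0,0,0],0],
    [[0,0,0.0075],[0,0,0],0],
  ],
)

```text
time_s: 15.75
eef_pos: [577.2, 142.0, 227.3]
eef_rot: [[0.124, 0.992, 0.001], [0.992, -0.124, -0.001], [-0.001, 0.001, -1.0]]
ft_force: [-0.3, 0.4, -1.2]
grip_width: 8.5
grip_force: 39.2
```

```bash
cat > m.py <<'E'
from h import *
F=[];P=[]
for i in range(25):
    s=read_state(); F.append(s["ft_force"]);P.append(s["eef_pos"]); read_camera("wrist")
print(s["time_s"],np.mean(P,0).round(1),np.mean(F,0).round(2),np.std(F,0).round(2)/5)
E
python3 m.py
```

```text
16.95 [577.1 142.  227.4] [ 1.43  0.11 -0.4 ] [0.136 0.11  0.08 ]
```

Emit:
jog_arm(
  plan=[
    [[0,0.0005,0.0005],[0,0,0],0],
    [[0,0.001,0.001],[0,0,0],0],
    [[0,0.0015,0.0015],[0,0,0],0],
    [[0,0.002,0.002],[0,0,0],0],
    [[0,0.002,0.002],[0,0,0],0],
  ],
)

```text
time_s: 17.42
eef_pos: [578.2, 141.9, 224.6]
eef_rot: [[0.124, 0.992, -0.002], [0.992, -0.124, -0.001], [-0.001, -0.002, -1.0]]
ft_force: [-3.3, 0.4, -0.2]
grip_width: 7.9
grip_force: 39.3
```

```bash
python3 m.py
```

```text
18.6167 [578.9 141.8 225.2] [-3.96  0.69  0.06] [0.096 0.1   0.128]
```

Emit:
jog_arm(
  plan=[
    [[0,-0.0004,0],[0,0,0],0],
    [[0,-0.0008,0],[0,0,0],0],
    [[0,-0.0012,0],[0,0,0],0],
    [[0,-0.0015,0],[0,0,0],0],
    [[0,-0.0015,0],[0,0,0],0],
  ],
)

```text
time_s: 19.08
eef_pos: [578.2, 141.8, 225.8]
eef_rot: [[0.124, 0.992, 0.003], [0.992, -0.124, -0.001], [-0.001, 0.003, -1.0]]
ft_force: [1.0, 0.6, -0.6]
grip_width: 8.2
grip_force: 39.3
```

```bash
python3 m.py
```

```text
20.2833 [577.8 141.9 225.4] [ 1.49 -0.31 -0.05] [0.102 0.106 0.084]
```

Emit:
jog_arm(
  plan=[
    [[0,0.0003,0],[0,0,0],0],
    [[0,0.0003,0],[0,0,0],0],
    [[0,0.0003,0],[0,0,0],0],
    [[0,0.0003,0],[0,0,0],0],
    [[0,0.0003,0],[0,0,0],0],
  ],
  newtons=20,
)

```text
time_s: 20.75
eef_pos: [577.7, 141.9, 225.2]
eef_rot: [[0.124, 0.992, 0.0], [0.992, -0.124, -0.001], [-0.001, 0.0, -1.0]]
ft_force: [0.1, -0.9, -0.2]
grip_width: 8.3
grip_force: 39.4
```

Emit:
jog_arm(
  plan=[
    [[0,0,0],[0,0,0],0.1],
    [[0,0,0],[0,0,0],0.13],
    [[0,0,0],[0,0,0],0.16],
    [[0,0,0],[0,0,0],0.2],
    [[0,0,0],[0,0,0],0.25],
  ],
)

```text
time_s: 21.17
eef_pos: [577.8, 142.0, 225.3]
eef_rot: [[0.124, 0.992, 0.001], [0.992, -0.124, -0.001], [-0.001, 0.001, -1.0]]
ft_force: [0.4, -0.2, -0.0]
grip_width: 21.4
grip_force: 0.0
```

Emit:
jog_arm(
  plan=[
    [[0,0,0],[0,0,0],0.3],
    [[0,0,0],[0,0,0],0.34],
    [[0,0,0],[0,0,0],0.38],
    [[0,0,0],[0,0,0],0.4],
    [[0,0,0],[0,0,0],0.4],
  ],
)

```text
time_s: 21.58
eef_pos: [577.9, 141.9, 225.3]
eef_rot: [[0.124, 0.992, 0.001], [0.992, -0.124, -0.001], [-0.001, 0.001, -1.0]]
ft_force: [-0.2, -0.3, -0.3]
grip_width: 33.8
grip_force: 0.0
```

Run:
```python
from h import *
s=read_state(); print(s["time_s"],np.round(s["eef_pos"],1),np.round(s["ft_force"],2),s["grip_width"],s["grip_force"])
cv2.imwrite("pics/w6.png",read_camera("wrist"))
```

```text
21.5833 [577.9 141.9 225.3] [-0.19 -0.29 -0.29] 33.80315886422942 0.0
```

View pics/w6.png

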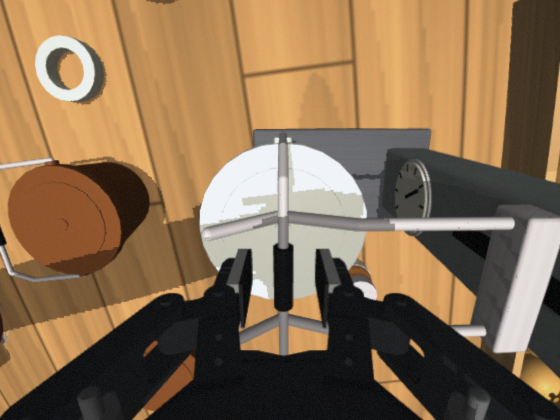

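The bar lies in both Vs, centred, and the fingers are clear of it. I retract straight up.

Emit:
jog_arm(
  plan=[
    [[0,0,-0.004],[0,0,0],0.4],
    [[0,0,-0.01],[0,0,0],0.4],
    [[0,0,-0.018],[0,0,0],0.4],
    [[0,0,-0.028],[0,0,0],0.4],
    [[0,0,-0.04],[0,0,0],0.4],
  ],
)

```text
time_s: 22.05
eef_pos: [577.8, 141.9, 266.4]
eef_rot: [[0.124, 0.992, 0.001], [0.992, -0.124, -0.001], [-0.001, 0.001, -1.0]]
ft_force: [-0.3, 0.5, -0.2]
grip_width: 34.5
grip_force: 0.0
```

Emit:
jog_arm(
  plan=[
    [[0,0,-0.015],[0,0,0],0.4],
    [[0,0,-0.03],[0,0,0],0.4],
    [[0,0,-0.045],[0,0,0],0.4],
    [[0,0,-0.06],[0,0,0],0.4],
    [[0,0,-0.07],[0,0,0],0.4],
  ],
)

```text
time_s: 22.47
eef_pos: [578.3, 142.1, 338.6]
eef_rot: [[0.124, 0.992, 0.004], [0.992, -0.124, -0.001], [-0.0, 0.004, -1.0]]
ft_force: [-0.3, -0.6, 0.6]
grip_width: 33.6
grip_force: 0.0
```

Emit:
jog_arm(
  plan=[
    [[0,0,0],[0,0,0],0.4],
    [[0,0,0],[0,0,0],0.4],
    [[0,0,0],[0,0,0],0.4],
    [[0,0,0],[0,0,0],0.4],
    [[0,0,0],[0,0,0],0.4],
  ],
)

```text
time_s: 22.88
eef_pos: [577.3, 142.0, 333.9]
eef_rot: [[0.124, 0.992, -0.002], [0.992, -0.124, -0.001], [-0.001, -0.001, -1.0]]
ft_force: [-0.9, 0.6, 0.4]
grip_width: 34.4
grip_force: 0.0
```

Run:
```python
from h import *
s=read_state(); print(s["time_s"],np.round(s["eef_pos"],1),np.round(s["ft_force"],2))
a=read_camera("wrist")
for i in range(20): b=read_camera("wrist")
print("change",np.abs(a.astype(int)-b).mean(), np.abs(a.astype(int)-b).max())
read_camera("scene")
for n in ["wrist","scene"]: print(n,[(np.round(d["at"]).tolist(),round(d["confidence"],2),atz(n,d["at"],240).round().tolist()) for d in place_of(n,"bail_grip")[:3]])
cv2.imwrite("pics/w7.png",b)
```

```text
22.8833 [577.3 142.  333.9] [-0.93  0.57  0.4 ]
change 4.821509353741496 189
wrist [([209.0, 284.0], 0.84, [578.0, 142.0, 240.0]), ([199.0, 63.0], 0.8, [389.0, 175.0, 240.0])]
scene [([210.0, 363.0], 0.54, [583.0, 145.0, 240.0]), ([154.0, 333.0], 0.49, [404.0, 111.0, 240.0]), ([191.0, 234.0], 0.47, [489.0, -137.0, 240.0])]
```

View pics/w7.png

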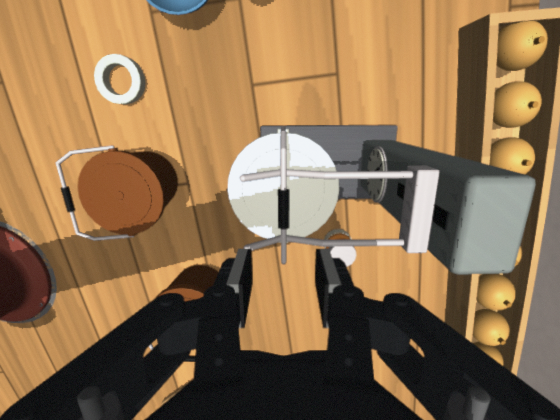

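The pail hangs still in both Vs with the gripper well clear, so I hand the job in.

```bash
python3 -c "
from rig import *
print(sign_off())"
```

```text
the job is handed in; nothing more can be done
None
```

The white pail hangs by its upright bail in both Vs of the scale's hook, with the spring carrying all of its roughly 2.5 N and the gripper clear; I handed the job in at about 24 s, and `sign_off` returned no verdict.

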